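# Square a copper busbar against the rail of its fixture and clamp it

### The job

Locate the loose copper bar in the assembly fixture: lying flat on the plate, it must be pushed fully home, parallel and tight along its whole length against the steel rail at the back and with its left end (as the robot sees it) up against the small end stop. Once it is located, and not before, swing the red clamp handle right down so that the clamp holds the bar there, and let go. Leave the other things on the bench where they are.

Things in the scene. Friction and masses are not known exactly. Their poses are not given: they have to be found in the camera images.
- fixture: Fixture fixed on the bench: aluminium plate, top 12 mm above the bench, from x = -120 to 100, y = -150 to 150 mm in its frame. Origin at bench level below the rail's front face, in line with the clamp. +x: from the bar across the rail to the clamp (away from the robot); +y: along the rail to the end stop (left); z up.
- rail_mid (a point): Middle of the steel rail's front face (fixture x = 0, y = 0), 6 mm above the plate. The bar's back edge goes against this face. The rail is 12 mm thick (x = 0 to 12), 12 mm high above the plate and 250 mm long (y = -125 to 125 mm).
- stop_face (a point): Point on the face of the end stop, at fixture x = -15, y = 110 mm, 6 mm above the plate; the bar's left end goes against it. The stop is a steel block, 14 mm high above the plate, filling fixture x = -34 to 0, y = 110 to 124 mm.
- busbar: Loose copper bar, 30 mm wide (its x), 220 long (its y), 10 thick, 0.43 to 0.8 kg, drilled, lying flat on the plate before the rail, up to 0.22 rad askew, short of rail and stop. Origin: centre of its underside; +y to its left end, +x to its back edge. Located: x = -15, y = 0, z = 12 mm in the fixture frame. Ordinary sliding friction, a push of about 2 to 7 N.
- bar_left (a point): Point on the bar at half thickness: the corner of its back edge (towards the rail) and its left end (towards the end stop). Located: x = 0, y = 110, z = 17 mm in the fixture frame.
- bar_right (a point): Point on the bar at half thickness: the corner of its back edge (towards the rail) and its right end. Located: x = 0, y = -110, z = 17 mm in the fixture frame.
- clamp_handle (a joint): Angle (rad) of the clamp's red handle about the fixture's y. Its elevation above level, rising towards fixture +x, is 1.30 minus this value. 0 at the start (open, steep); 1.24 = closed, on its stop, nearly level. Stays where left; needs 2 to 6 N at the grip. The arm comes down with it, meets the bar at about 1.0 and locks past dead centre at 1.20.
- grip (a point): Point on the axis of the clamp handle, in its red grip, 72 mm from the pivot. The grip is a round bar, 16 mm diameter with round ends, from 34 to 108 mm from the pivot, in the plane y = 0 of the fixture.
- handle_pivot (a point): Pivot of the clamp handle, at x = 66, y = 0, z = 39 mm in the fixture frame. The clamp's steel cheeks, 26 mm wide over all, stand round it behind the rail: x = 28 to 76 mm, up to 57 mm above the bench; its base flange is 42 mm wide, x = 23 to 87 mm.
- clamp_foot: Black sprung pad, 15 mm diameter, at the end of the clamp's steel arm (14 mm wide). Closed, it presses on the bar's middle, 15 mm before the rail face, with about 4 N. Open, arm and pad stand up within fixture x = 10 to 65 mm, under 120 mm above the bench. Its origin is the arm's pivot: fixture x = 36, z = 52 mm.
- slip_ring: Bystander: grey slip ring with three copper bands, 47 mm diameter, 37 mm high, standing on the bench to the right of the fixture. Origin at the centre of its underside.
- brush_housing: Bystander: black plastic ribbed channel, 190 (its x) by 44 by 24 mm, lying on the bench to the left of the fixture. Origin at the centre of its underside.
- screwdriver: Bystander: screwdriver with blue handle, about 200 mm long, lying along its own x on the bench beyond the fixture, roughly parallel to the rail.
Mind the look-alikes: they are no part of the job. Several things have the shape of the busbar; the one meant has the colours described above.

How it is judged:
By the outcome, as a careful person would: the job done as asked, in the order asked, and still so for the second after the job is handed in, with the robot touching nothing.
It also fails if it takes over 64 s, if anything falls off the work surface, if the arm or the gripper's body presses on something with over 40 N, if the wrist force passes 120 N, or if a joint passes its speed limit or range.

### The arm

A 7-joint arm with a two-finger parallel gripper is mounted at the origin on the work surface. World frame = base frame: x ahead of the robot, y to its left, z up, the work surface at z = 0. Lengths are in m, angles in degrees, forces in N, time in s.
With the tool pointing down it reaches from about 0.4 to 0.9 m from the base axis. Payload 5.5 kg.
Tool frame: the origin (TCP) lies midway between the tips of the shut fingers; the grasp point (between the pads) lies 19 mm behind it; z points along the fingers, y is the line along which they close (so a half turn about z gives the same grasp; the last joint's range is limited). The gripper opens to 92 mm and grips with 3 to 60 N. Pads are 19 mm wide; open, the fingers measure 130 mm over their backs; the gripper's body (75 mm by 190 mm) begins 47 mm behind the grasp point.
Start: joints at [81.2, 28.699, -24.465, 88.831, 12.651, 65.22, -12.049], TCP at [0.263, -0.594, 0.227] pointing down, gripper open.
Joint ranges: [-164.97, 164.97], [-17.58, 116.51], [-87.97, 89.64], [11.32, 138.91], [-80.73, 260.73], [10.89, 115.49], [-147.41, 147.41]. Speed limits (degrees/s): [147.25, 147.25, 180, 180, 180, 180, 180].

### API

Orientations are given as a 3x3 rotation matrix whose columns are the frame's x, y, z axes.
In Python, from cell import ctrl gives the robot as it stands.
- The arm moves only by the tool play_rows, never from a script. Its argument "steps" is a list of rows, each a list of 4 numbers: the shift along the tool's x, y, z normalised to -1 to 1, where 1 is 80 mm, then the turn about the tool's z normalised to -1 to 1, where 1 is 60 degrees. A call has 1 to 8 rows; each row shifts and turns the commanded pose from where the row before left it, along the tool's axes as they then stand; what a row does not reach is not made up. A row lasts 1/8 s, in which the tool goes at most 62.5 mm and 10.7 degrees, less where a joint would pass 70% of its speed; a pose out of reach is approached as far as the arm can. A call with a number of a shift or a turn outside -1 to 1 is refused whole. A call with a gripper value outside its range is refused whole. "claw" is the finger opening in mm, from 0 to 91.8, set as the call begins (left out, the last holds). The fingers move at their own pace and stop on an object; the grip force is fixed at half the most. Time passes only in rows, so rows that do not move let the fingers close. It gives the time, the measured TCP pose, the force, the opening and the grip force at its end, in the units of the state.
- ctrl.get_state(): the state, without advancing time (a new reading comes with each control period).
- ctrl.snapshot(name): name is "scene" or "top"; returns a dict with "img" (384x512x3 uint8, red, green, blue), "mtx" (3x3 intrinsics, pixels), "distortion" ([k1, k2, p1, p2, k3] as OpenCV has them; the pictures are not rectified), "R" (3x3) and "t" (3): a world point X has camera coordinates R X + t. Camera axes: x right, y down, z forward; pixel columns grow to the right and rows downward; lengths in m; the calibration is good to about 2 mm. A picture is of the moment at which its call begins. There is no depth.
- ctrl.job_done(): hands the job in; it is judged then, once.
The state is a dict: "t": time; "joint_positions": joint angles; "qd": joint speeds; "tau": joint torques, N m; "tcp_pos": TCP position; "orientation": TCP orientation; "wrist_force": force on the tool from outside, world axes, zero at the start; "wrist_torque": the same for the moment, N m; "width": opening from 0.0 (shut) to 1.0 (fully open); "grip_force": force on a finger pad.
Only numpy, scipy, OpenCV 4.12 (cv2) and the standard library are available. Lean on these libraries where they do the work, as an engineer would, in place of code of your own. Each camera call takes 0.05 s, during which the arm holds its last target. There are 200 camera calls.

## Working session

There is one attempt and no reset: what is moved stays moved. The work goes in short steps, Python scripts to look and compute and a tool call to move; the robot and the scene stay as the last step left them, time stands still between calls to the robot, and variables do not carry over. Pictures are saved under pics/ and viewed, at most 10 in all, crops included, and the job is handed in when it is done.

Besides the shell and the picture viewer there is one more tool, called after "Call:" as name(argument=value, ...) on one line, values as JSON. play_rows: Moves the arm, as the interface text tells. Scaled input: -1 to 1 covers 80 mm each way for a shift and 60 degrees each way for a turn. Its arguments: {"type":"object","properties":{"steps":{"type":"array"},"claw":{"type":"number"}},"required":["steps"]}

```bash
ls; mkdir -p pics; cat > h.py <<'E'
import numpy as np, cv2
from cell import ctrl
def ray(s,uv):
    p=cv2.undistortPoints(np.array([[uv]],float),np.array(s["mtx"]),np.array(s["distortion"]))[0,0]
    R=np.array(s["R"]);t=np.array(s["t"])
    return -R.T@t, R.T@np.array([p[0],p[1],1])
def onz(s,uv,z):
    c,d=ray(s,uv); return c+d*(z-c[2])/d[2]
def proj(s,X):
    R=np.array(s["R"]);return cv2.projectPoints(np.array(X,float).reshape(-1,1,3),cv2.Rodrigues(R)[0],np.array(s["t"]),np.array(s["mtx"]),np.array(s["distortion"]))[0][:,0]
def save(s,name,f=1,crop=None):
    im=s["img"][:,:,::-1]
    if crop: x0,y0,x1,y1=crop; im=im[y0:y1,x0:x1]
    cv2.imwrite("pics/"+name+".png",cv2.resize(im,None,fx=f,fy=f,interpolation=cv2.INTER_CUBIC))
E
python3 - <<'E'
from h import *
st=ctrl.get_state();print(st)
for n in("scene","top"):
    s=ctrl.snapshot(n);save(s,n+"0",1.5);R=np.array(s["R"]);print(n,-R.T@np.array(s["t"]),R,s["mtx"])
    np.save(n+"0.npy",s,allow_pickle=True)
E
```

```text
pics
{'t': 0.0, 'joint_positions': array([ 81.19917836,  28.75413066, -24.45411168,  88.89009064,
        12.64985044,  65.22009618, -12.0482495 ]), 'qd': array([-0.01547819,  0.00897195,  0.02247268, -0.02843103, -0.01918581,
       -0.0100442 , -0.05224044]), 'tau': array([ 3.32945374e-04, -5.66581535e+01, -5.81595764e+00, -2.79109114e+01,
       -6.85845315e-02,  3.08680767e-02,  1.99751994e-04]), 'tcp_pos': array([ 0.26283765, -0.59373093,  0.22568604]), 'orientation': array([[ 9.14358492e-01,  4.04905000e-01, -6.99509503e-04],
       [ 4.04905593e-01, -9.14356710e-01,  1.80741932e-03],
       [ 9.22319099e-05, -1.93586451e-03, -9.99998122e-01]]), 'wrist_force': array([-0.21427426, -1.11539123,  0.11103477]), 'wrist_torque': array([-0.01456355, -0.00339539,  0.05430113]), 'grip_force': 0.0, 'width': 0.9983461530317099}
scene [ 1.15825321 -0.75767657  0.70478789] [[ 0.69670782  0.71728938  0.00970302]
 [ 0.40863217 -0.3857174  -0.82718912]
 [-0.58959135  0.5802741  -0.56183985]] [[390.03087363   0.         251.78198509]
 [  0.         390.03087363 189.23762767]
 [  0.           0.           1.        ]]
top [ 0.40854686 -0.08469343  1.22571727] [[-1.51144724e-02 -9.99884737e-01 -1.43738657e-03]
 [-9.96835166e-01  1.51805515e-02 -7.80333379e-02]
 [ 7.80461638e-02  2.53404746e-04 -9.96949714e-01]] [[362.22627744   0.         252.02558713]
 [  0.         362.22627744 192.32157719]
 [  0.           0.           1.        ]]
```

View pics/scene0.png

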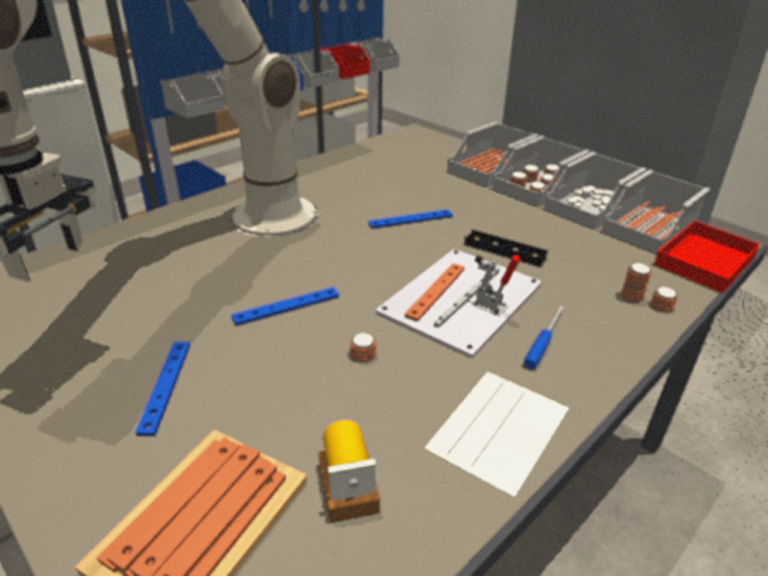

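View pics/top0.png

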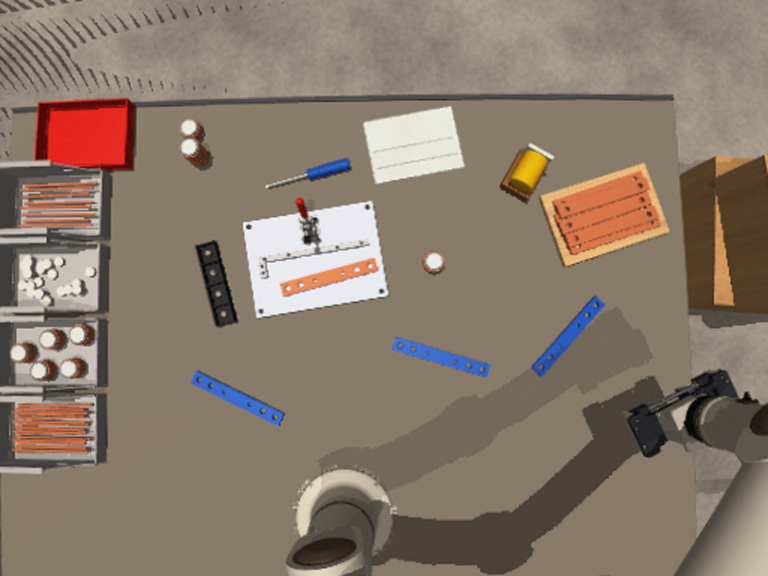

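The pictures show the white plate at top-view (245–387, 200–318) in the 1.5x picture. The orange bar is at (329, 277), the rail runs just above it, the end stop is at (263, 267), and the red handle is at (301, 208).

```bash
cat >> h.py <<'E'
def quad(mask):
    c=max(cv2.findContours(mask.astype(np.uint8),cv2.RETR_EXTERNAL,cv2.CHAIN_APPROX_NONE)[0],key=cv2.contourArea)
    return c[:,0].astype(float)
def barmeas(s,F,box=(160,125,262,215)):
    "bar rect in fixture frame from top view: centre x,y, angle, sizes"
    x0,y0,x1,y1=box
    hsv=cv2.cvtColor(s["img"],cv2.COLOR_RGB2HSV);m=np.zeros(hsv.shape[:2],bool)
    sub=hsv[y0:y1,x0:x1];m[y0:y1,x0:x1]=((sub[...,0]<18)&(sub[...,0]>5)&(sub[...,1]>110)&(sub[...,2]>90))
    k=cv2.morphologyEx(m.astype(np.uint8),cv2.MORPH_OPEN,np.ones((2,2)))
    P=np.array([onz(s,p,.022) for p in quad(k)])
    return tofix(P,F)
def tofix(P,F):
    o,a=F; ex=np.array([np.cos(a),np.sin(a)]);ey=np.array([-ex[1],ex[0]])
    d=np.atleast_2d(P)[:,:2]-o; return np.c_[d@ex,d@ey]
def toworld(p,F):
    o,a=F; ex=np.array([np.cos(a),np.sin(a)]);ey=np.array([-ex[1],ex[0]])
    return o+p[0]*ex+p[1]*ey
E
python3 - <<'E'
from h import *
s=np.load("top0.npy",allow_pickle=True).item()
g=s["img"].astype(int);hsv=cv2.cvtColor(s["img"],cv2.COLOR_RGB2HSV)
m=(g.min(2)>190); m[:130]=0;m[215:]=0;m[:,:158]=0;m[:,265:]=0
q=quad(m); P=np.array([onz(s,p,.012)[:2] for p in q])*1000
r=cv2.minAreaRect(P.astype(np.float32));print("plate",r,cv2.boxPoints(r))
# angle of long axis
b=cv2.boxPoints(r); e=[b[1]-b[0],b[2]-b[1]]; e=max(e,key=np.linalg.norm); ey=e/np.linalg.norm(e); ey=ey*np.sign(ey[1]); a=np.arctan2(-ey[0],ey[1])
ex=np.array([np.cos(a),np.sin(a)]); o=np.array(r[0])+10*ex; print("F",o,np.degrees(a))
F=(o/1000,a);np.save("F.npy",np.r_[F[0],a])
B=barmeas(s,F)*1000; print("bar",cv2.minAreaRect(B.astype(np.float32)),cv2.boxPoints(cv2.minAreaRect(B.astype(np.float32))))
# check projections
sc=np.load("scene0.npy",allow_pickle=True).item()
for S,n in((s,"t"),(sc,"s")):
    pts=[]
    for x,y,z in [(-120,-150,12),(-120,150,12),(100,150,12),(100,-150,12),(0,-125,24),(0,125,24),(-34,110,26),(-34,124,26),(66+108*np.cos(1.3),0,39+108*np.sin(1.3)),(66,0,39)]:
        pts.append([*toworld((x/1000,y/1000),F),z/1000])
    im=cv2.resize(S["img"][:,:,::-1],None,fx=4,fy=4,interpolation=cv2.INTER_CUBIC)
    for p in proj(S,pts): cv2.circle(im,(int(p[0]*4+2),int(p[1]*4+2)),4,(0,255,0),1)
    c=(155*4,125*4,265*4,220*4) if n=="t" else (245*4,150*4,375*4,245*4)
    np.save(n,im[c[1]:c[3],c[0]:c[2]])
A=np.load("t.npy");Bm=np.load("s.npy");w=max(A.shape[1],Bm.shape[1])
pad=lambda i:cv2.copyMakeBorder(i,0,0,0,w-i.shape[1],cv2.BORDER_CONSTANT)
out=np.vstack([pad(A),pad(Bm)]);out=cv2.resize(out,None,fx=.78,fy=.78);print(out.shape);cv2.imwrite("pics/chk.png",out)
E
```

```text
plate ((574.1600952148438, 58.44091033935547), (218.6943817138672, 298.91729736328125), 8.694323539733887) [[ 443.47684  189.65286]
 [ 488.66202 -105.82952]
 [ 704.8434   -72.77104]
 [ 659.6582   222.71133]]
F [584.04518414  59.95253873] 8.69432
bar ((-60.669715881347656, -28.897911071777344), (28.72078514099121, 217.06521606445312), 5.840747833251953) [[ -86.00025    77.60989 ]
 [ -63.910866 -138.32845 ]
 [ -35.33918  -135.40572 ]
 [ -57.428566   80.53262 ]]
(593, 406, 3)
```

View pics/chk.png

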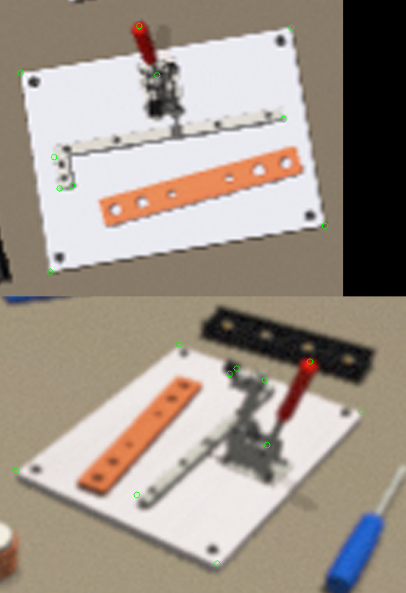

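The projected markers match the plate, rail, stop and handle in both views. In the fixture frame the bar centre is at (-61, -29) mm, yawed +5.8°. I'll turn the tool parallel to the rail and travel to a point in front of the bar.

Call:
play_rows(steps=[[0,0,0,0.127],[0,0,0,0.126],[0.31,-0.59,0,0],[0.31,-0.59,0,0],[0.31,-0.59,0,0],[0.31,-0.59,0,0],[0.31,-0.59,0,0],[0.31,-0.59,0,0]], claw=91.8)

```text
t: 1.1
tcp_pos: [0.3676, -0.2901, 0.2266]
orientation: [[0.988, 0.151, -0.0], [0.151, -0.988, 0.0], [-0.0, -0.0, -1.0]]
wrist_force: [1.2, -0.5, 0.6]
width: 0.996
grip_force: 0.0
```

Call:
play_rows(steps=[[0.31,-0.59,0,0],[0.31,-0.59,0,0],[0.31,-0.59,0,0],[0.31,-0.59,0,0],[0.31,-0.59,0,0],[0.31,-0.59,0,0],[0,0,0,0],[0,0,0,0]])

```text
t: 2.1
tcp_pos: [0.4711, 0.0101, 0.2263]
orientation: [[0.988, 0.152, -0.001], [0.152, -0.988, -0.0], [-0.001, 0.0, -1.0]]
wrist_force: [0.2, -0.4, -0.2]
width: 0.998
grip_force: 0.0
```

```bash
cat >> h.py <<'E'
f=np.load("F.npy");F=(f[:2],f[2])
def where():
    st=ctrl.get_state();R=np.array(st["orientation"])
    print("t",round(st["t"],2),"fix",(tofix(st["tcp_pos"],F)[0]*1000).round(1),"z",round(st["tcp_pos"][2]*1000,1),"dhead",round(np.degrees(np.arctan2(R[1,0],R[0,0])-F[1]),2),"zax",R[:,2].round(3),"f",np.array(st["wrist_force"]).round(1),"w",round(st["width"],3))
E
python3 -c "from h import *;where()"
```

```text
t 2.1 fix [-119.2  -32.2] z 226.3 dhead 0.04 zax [-0.001 -0.    -1.   ] f [ 0.2 -0.4 -0.2] w 0.998
```

Call:
play_rows(steps=[[0,0,0.6,0],[0,0,0.6,0],[0,0,0.6,0],[0,0,0.6,0],[0,0,0.22,0],[0,0,0,0],[0,0,0,0]])

```text
t: 2.98
tcp_pos: [0.4731, 0.0103, 0.0186]
orientation: [[0.989, 0.151, 0.003], [0.151, -0.989, -0.0], [0.003, 0.001, -1.0]]
wrist_force: [0.1, -0.5, -0.1]
width: 1.0
grip_force: 0.0
```

```bash
python3 -c "from h import *;where()"
```

```text
t 2.98 fix [-117.2  -32.3] z 18.6 dhead -0.03 zax [ 0.003 -0.    -1.   ] f [ 0.1 -0.5 -0.1] w 1.0
```

Call:
play_rows(steps=[[0.1,0,0.03,0],[0.1,0,0,0],[0.1,0,0,0],[0.1,0,0,0],[0.1,0,0,0],[0.1,0,0,0],[0.1,0,0,0],[0.1,0,0,0]])

```text
t: 3.98
tcp_pos: [0.5324, 0.0199, 0.014]
orientation: [[0.988, 0.151, -0.006], [0.151, -0.988, -0.001], [-0.006, 0.001, -1.0]]
wrist_force: [-6.8, -1.2, 6.2]
width: 1.0
grip_force: 3.4
```

```bash
cat >> h.py <<'E'
def bar(name=None):
    s=ctrl.snapshot("top");B=barmeas(s,F)*1000
    print("bar",cv2.minAreaRect(B.astype(np.float32)),cv2.boxPoints(cv2.minAreaRect(B.astype(np.float32))).round(1).tolist())
    if name: save(s,name,5,(155,125,265,220))
E
python3 -c "from h import *;where();bar('p1')"
```

```text
t 3.98 fix [-57.1 -31.8] z 14.0 dhead 0.02 zax [-0.006 -0.001 -1.   ] f [-6.8 -1.2  6.2] w 1.0
bar ((-28.435291290283203, -134.23214721679688), (3.3512444496154785, 10.136153221130371), 80.46758270263672) [[-33.70000076293945, -135.0], [-23.700000762939453, -136.6999969482422], [-23.200000762939453, -133.39999389648438], [-33.20000076293945, -131.6999969482422]]
```

View pics/p1.png

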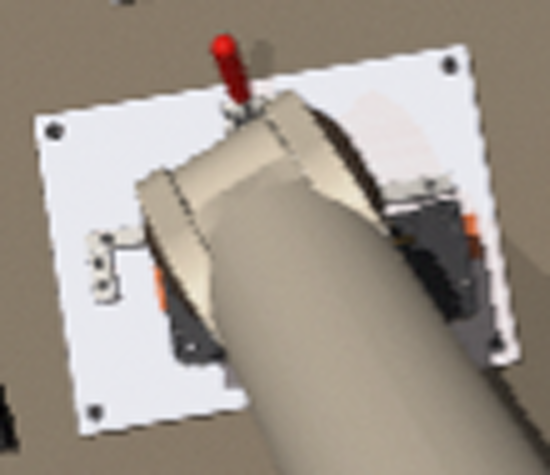

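The arm covers the bar's middle, but both orange ends show at (160, 290) and (472, 230), and the bar now lies about parallel to the rail. I'll raise the tool slightly and continue pushing.

Call:
play_rows(steps=[[0.03,0,-0.03,0],[0.04,0,0,0],[0.04,0,0,0],[0.04,0,0,0],[0,0,0,0]])

```text
t: 4.65
tcp_pos: [0.5475, 0.0222, 0.0173]
orientation: [[0.989, 0.151, 0.001], [0.151, -0.989, 0.0], [0.001, -0.0, -1.0]]
wrist_force: [-1.1, -1.2, -1.8]
width: 1.002
grip_force: 0.8
```

```bash
python3 -c "from h import *;where()"
```

```text
t 4.65 fix [-41.9 -31.8] z 17.3 dhead 0.0 zax [ 0.001  0.    -1.   ] f [-1.1 -1.2 -1.8] w 1.002
```

Call:
play_rows(steps=[[0.02,0,0,0],[0.02,0,0,0],[0.02,0,0,0],[0,0,0,0]])

```text
t: 5.15
tcp_pos: [0.5494, 0.0225, 0.0171]
orientation: [[0.988, 0.151, -0.004], [0.151, -0.989, -0.001], [-0.004, 0.001, -1.0]]
wrist_force: [-8.7, -2.0, 5.8]
width: 0.999
grip_force: 4.2
```

```bash
python3 -c "from h import *;where()"
```

```text
t 5.15 fix [-39.9 -31.8] z 17.1 dhead 0.0 zax [-0.004 -0.001 -1.   ] f [-8.7 -2.   5.8] w 0.999
```

Call:
play_rows(steps=[[-0.25,0,0,0],[-0.2,0,-0.3,0],[0,0.3,-0.7,0],[0,0.5,0,0],[0,0.5,0,0],[0,0.43,0,0],[0,0,0,0],[0,0,0,0]], claw=0)

```text
t: 6.15
tcp_pos: [0.5379, -0.1188, 0.0977]
orientation: [[0.988, 0.152, 0.002], [0.152, -0.988, 0.0], [0.002, -0.0, -1.0]]
wrist_force: [0.2, 0.3, -0.4]
width: 0.181
grip_force: 0.0
```

```bash
python3 -c "from h import *;where();bar('p2')"
```

```text
t 6.15 fix [ -72.7 -169.8] z 97.7 dhead 0.02 zax [ 0.002  0.    -1.   ] f [ 0.2  0.3 -0.4] w 0.181
bar ((-18.58562660217285, -20.252479553222656), (197.69625854492188, 30.01266098022461), 89.91665649414062) [[-33.70000076293945, -119.0999984741211], [-3.700000047683716, -119.0999984741211], [-3.4000000953674316, 78.5999984741211], [-33.400001525878906, 78.5999984741211]]
```

View pics/p2.png

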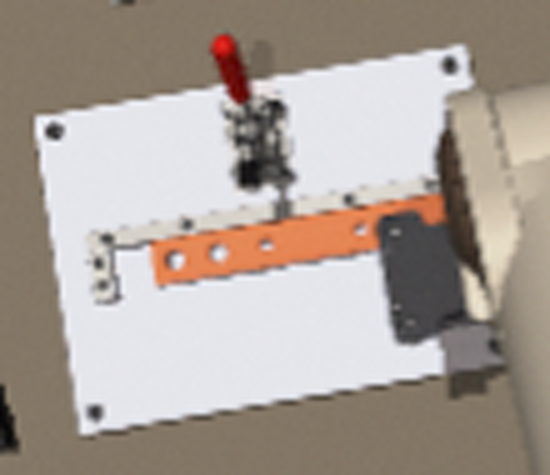

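The bar lies against the rail, with its left end at (155, 265), which is about y = 79 mm. The end stop face is still 30 mm further on. Next I'll push the bar's right end.

Call:
play_rows(steps=[[0.34,0.06,0,0],[0.34,0,0,0],[0,0,0.5,0],[0,0,0.45,0],[0,0,0.05,0],[0,0,0,0],[0,0,0,0]], claw=0)

```text
t: 7.08
tcp_pos: [0.5929, -0.1157, 0.0189]
orientation: [[0.988, 0.152, 0.003], [0.152, -0.988, -0.0], [0.003, 0.001, -1.0]]
wrist_force: [0.8, 0.2, -0.1]
width: 0.003
grip_force: 0.0
```

```bash
python3 -c "from h import *;where()"
```

```text
t 7.08 fix [ -17.8 -175. ] z 18.9 dhead 0.04 zax [ 0.003 -0.    -1.   ] f [ 0.8  0.2 -0.1] w 0.003
```

Call:
play_rows(steps=[[0,-0.06,0.02,0],[0,-0.06,0,0],[0,-0.06,0,0],[0,-0.06,0,0],[0,-0.06,0,0],[0,-0.06,0,0],[0,-0.06,0,0],[0,-0.06,0,0]])

```text
t: 8.07
tcp_pos: [0.5857, -0.0793, 0.0157]
orientation: [[0.989, 0.15, 0.0], [0.15, -0.989, -0.002], [0.0, 0.002, -1.0]]
wrist_force: [0.6, -4.4, 0.3]
width: 0.002
grip_force: 1.7
```

```bash
python3 -c "from h import *;where();bar('p3')"
```

```text
t 8.07 fix [ -19.4 -137.9] z 15.7 dhead -0.07 zax [ 0.    -0.002 -1.   ] f [ 0.6 -4.4  0.3] w 0.002
bar ((-18.522912979125977, 22.863082885742188), (127.36183166503906, 30.01266098022461), 89.91665649414062) [[-33.599998474121094, -40.79999923706055], [-3.5999999046325684, -40.79999923706055], [-3.4000000953674316, 86.5], [-33.400001525878906, 86.5999984741211]]
```

Call:
play_rows(steps=[[0,-0.05,0,0],[0,-0.05,0,0],[0,-0.05,0,0],[0,-0.05,0,0],[0,0,0,0]])

```text
t: 8.75
tcp_pos: [0.583, -0.0612, 0.0156]
orientation: [[0.988, 0.152, -0.0], [0.152, -0.988, 0.001], [0.0, -0.001, -1.0]]
wrist_force: [-0.2, -3.4, 1.9]
width: 0.003
grip_force: 1.4
```

```bash
python3 -c "from h import *;where();bar('p3')"
```

```text
t 8.75 fix [ -19.3 -119.6] z 15.6 dhead 0.06 zax [-0.     0.001 -1.   ] f [-0.2 -3.4  1.9] w 0.003
bar ((-18.75566291809082, 42.95476531982422), (128.1017608642578, 29.483001708984375), 89.87883758544922) [[-33.599998474121094, -21.100000381469727], [-4.099999904632568, -21.100000381469727], [-3.9000000953674316, 107.0], [-33.400001525878906, 107.0]]
```

Call:
play_rows(steps=[[0,-0.02,0,0],[0,-0.02,0,0],[0,-0.02,0,0],[0,-0.02,0,0],[0,0,0,0]])

```text
t: 9.43
tcp_pos: [0.5827, -0.0596, 0.0157]
orientation: [[0.989, 0.149, 0.001], [0.149, -0.989, -0.004], [0.0, 0.004, -1.0]]
wrist_force: [1.7, -10.5, 1.8]
width: 0.002
grip_force: 4.2
```

```bash
python3 -c "from h import *;where();bar('p3')"
```

```text
t 9.43 fix [ -19.4 -117.9] z 15.7 dhead -0.13 zax [ 0.001 -0.004 -1.   ] f [  1.7 -10.5   1.8] w 0.002
bar ((-18.752748489379883, 44.33295440673828), (126.3387222290039, 29.483001708984375), 89.87883758544922) [[-33.599998474121094, -18.799999237060547], [-4.099999904632568, -18.899999618530273], [-3.9000000953674316, 107.5], [-33.400001525878906, 107.5]]
```

The push stalled at 10.5 N, against about 4 N while sliding, so the bar is on the stop. I'll do a final seating push against the rail with open fingers centred on the bar.

Call:
play_rows(steps=[[0,0.25,0,0],[0,0,-0.6,0],[-0.35,0,-0.3,0],[-0.35,-0.4,0,0],[0,-0.6,0,0],[0,-0.6,0,0],[0,0,0,0]], claw=0)

```text
t: 10.35
tcp_pos: [0.5094, 0.0482, 0.0878]
orientation: [[0.987, 0.159, -0.0], [0.159, -0.987, 0.004], [0.0, -0.004, -1.0]]
wrist_force: [0.8, 0.4, -0.2]
width: 0.006
grip_force: 0.0
```

Call:
play_rows(steps=[[0,0,0,0],[0,0,0,0],[0,0,0,0],[0,0,0.4,0],[0,0,0.4,0],[0,0,0.07,0],[0,0,0,0],[0,0,0,0]], claw=91.8)

```text
t: 11.35
tcp_pos: [0.5115, 0.0425, 0.0191]
orientation: [[0.989, 0.151, 0.002], [0.151, -0.989, 0.0], [0.002, 0.0, -1.0]]
wrist_force: [0.7, 0.5, 0.5]
width: 0.827
grip_force: 0.0
```

```bash
python3 -c "from h import *;where()"
```

```text
t 11.35 fix [-74.3  -6.3] z 19.1 dhead -0.0 zax [ 0.002  0.    -1.   ] f [0.7 0.5 0.5] w 0.827
```

Call:
play_rows(steps=[[0.12,0,0.01,0],[0.12,0,0,0],[0.08,0,0,0],[0.04,0,0,0],[0.03,0,0,0],[0.03,0,0,0],[0.03,0,0,0],[0.03,0,0,0]])

```text
t: 12.35
tcp_pos: [0.5456, 0.0477, 0.0166]
orientation: [[0.988, 0.151, -0.005], [0.151, -0.989, -0.002], [-0.006, 0.001, -1.0]]
wrist_force: [-8.6, -1.1, 7.1]
width: 0.999
grip_force: 4.8
```

```bash
python3 -c "from h import *;where()"
```

```text
t 12.35 fix [-39.9  -6.3] z 16.6 dhead 0.0 zax [-0.005 -0.002 -1.   ] f [-8.6 -1.1  7.1] w 0.999
```

Call:
play_rows(steps=[[0.03,0,0,0],[0,0,0,0]])

```text
t: 12.6
tcp_pos: [0.5456, 0.0476, 0.0161]
orientation: [[0.988, 0.151, -0.01], [0.151, -0.988, -0.003], [-0.01, 0.002, -1.0]]
wrist_force: [-11.3, -1.7, 8.3]
width: 1.002
grip_force: 5.8
```

```bash
python3 -c "from h import *;where()"
```

```text
t 12.6 fix [-39.9  -6.4] z 16.1 dhead 0.0 zax [-0.01  -0.003 -1.   ] f [-11.3  -1.7   8.3] w 1.002
```

Call:
play_rows(steps=[[-0.3,0,0,0],[-0.3,0,0,0],[-0.5,0,-0.5,0],[-0.5,0,-0.5,0],[0,0,-0.6,0],[0,0,-0.4,0],[0,0,0,0]], claw=0)

```text
t: 13.48
tcp_pos: [0.4266, 0.029, 0.1796]
orientation: [[0.989, 0.151, 0.006], [0.151, -0.989, -0.002], [0.006, 0.003, -1.0]]
wrist_force: [-0.5, -0.9, -0.2]
width: 0.288
grip_force: 0.0
```

```bash
python3 - <<'E'
from h import *
where();bar()
a=ctrl.snapshot("top");b=ctrl.snapshot("scene")
A=cv2.resize(a["img"][140:200,160:262,::-1],None,fx=5,fy=5,interpolation=cv2.INTER_CUBIC)
B=cv2.resize(b["img"][155:235,260:362,::-1],None,fx=5,fy=5,interpolation=cv2.INTER_CUBIC)
cv2.imwrite("pics/p4.png",np.vstack([A,B])[:600]) if 0 else cv2.imwrite("pics/p4.png",cv2.resize(np.vstack([A,B]),None,fx=.85,fy=.85))
E
```

```text
t 13.47 fix [-160.3   -6.8] z 179.6 dhead -0.02 zax [ 0.006 -0.002 -1.   ] f [-0.5 -0.9 -0.2] w 0.288
bar ((-18.559789657592773, -2.4898147583007812), (219.9853973388672, 30.01266098022461), 89.91665649414062) [[-33.70000076293945, -112.5], [-3.700000047683716, -112.5], [-3.4000000953674316, 107.5], [-33.400001525878906, 107.5]]
```

View pics/p4.png

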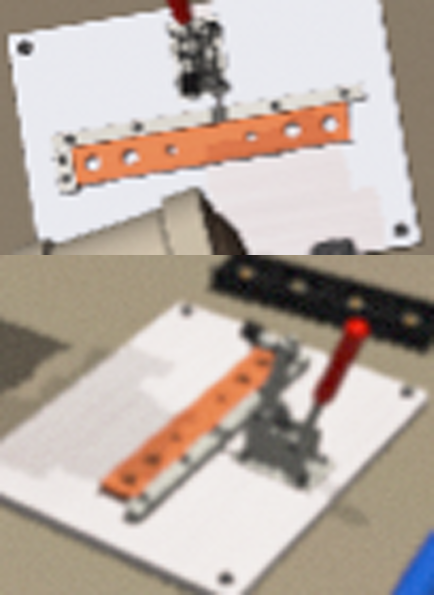

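The bar is flush along the rail and against the stop: left end at (72, 165) in the top crop, front edge parallel to within 0.1°. The red handle is still up. Next I'll go to the near side of the handle, above the clamp arm.

Call:
play_rows(steps=[[0.55,-0.07,0,0],[0.55,0,0,0],[0.55,0,0,0],[0.55,0,0,0],[0.5,0,0,0],[0,0,0,0],[0,0,0,0]], claw=0)

```text
t: 14.5
tcp_pos: [0.6353, 0.0679, 0.175]
orientation: [[0.988, 0.152, -0.004], [0.152, -0.988, 0.0], [-0.004, -0.001, -1.0]]
wrist_force: [0.1, 0.8, -0.6]
width: 0.004
grip_force: 0.0
```

```bash
python3 -c "from h import *;where()"
```

```text
t 14.5 fix [51.9  0.1] z 175.0 dhead 0.07 zax [-0.004  0.    -1.   ] f [ 0.1  0.8 -0.6] w 0.004
```

Call:
play_rows(steps=[[0.05,0.02,0.28,0],[0,0,0.26,0],[0,0,0,0],[0,0,0,0]])

```text
t: 15.0
tcp_pos: [0.641, 0.0665, 0.1338]
orientation: [[0.988, 0.151, -0.0], [0.151, -0.988, 0.0], [-0.0, -0.0, -1.0]]
wrist_force: [0.3, -0.1, 1.2]
width: 0.006
grip_force: 0.0
```

```bash
python3 - <<'E'
from h import *
where()
b=ctrl.snapshot("scene");save(b,"p5",5,(260,120,380,230))
E
```

```text
t 15.0 fix [57.3 -2.1] z 133.8 dhead 0.02 zax [-0.  0. -1.] f [ 0.3 -0.1  1.2] w 0.006
```

View pics/p5.png

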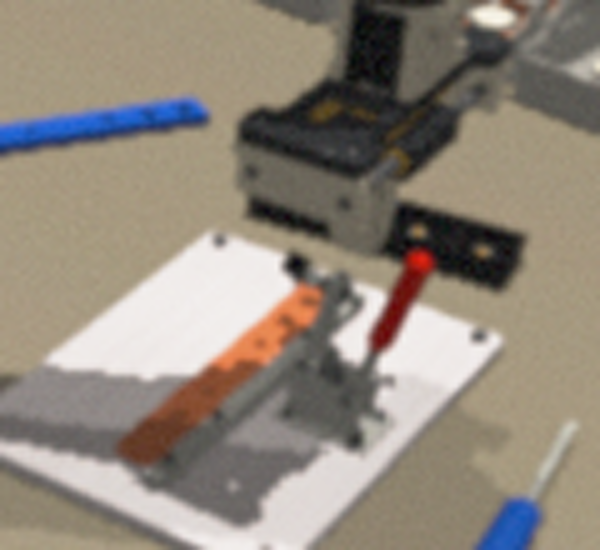

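The shut fingertips hang just on the near side of the red grip, whose ball end shows at (420, 262), and above the clamp arm. I'll swing the handle in an arc.

Call:
play_rows(steps=[[0.1,0,0.07,0],[0.1,0,0,0],[0.11,0,0.03,0],[0.1,0,0.03,0],[0.1,0,0.05,0],[0.1,0,0.06,0],[0.09,0,0.07,0],[0.09,0,0.075,0]])

```text
t: 16.05
tcp_pos: [0.7042, 0.0762, 0.1028]
orientation: [[0.988, 0.151, 0.0], [0.151, -0.988, 0.0], [0.0, -0.0, -1.0]]
wrist_force: [-0.8, -0.6, 0.2]
width: 0.003
grip_force: 0.7
```

```bash
python3 - <<'E'
from h import *
where()
b=ctrl.snapshot("scene");save(b,"p6",5,(260,120,380,230))
E
```

```text
t 16.05 fix [121.3  -2.1] z 102.8 dhead 0.01 zax [ 0.  0. -1.] f [-0.8 -0.6  0.2] w 0.003
```

View pics/p6.png

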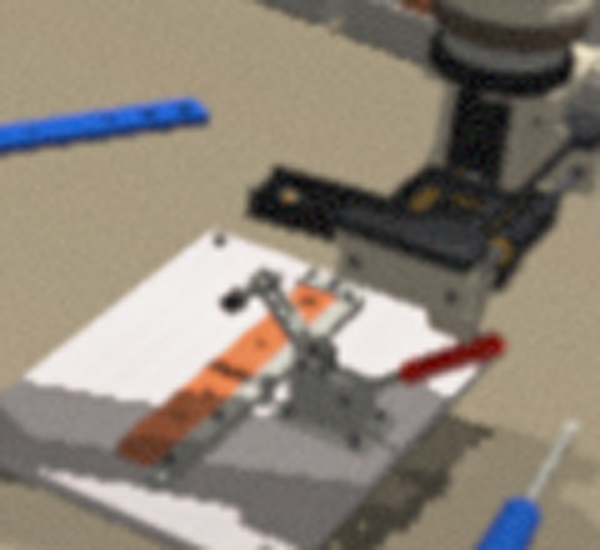

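The handle is coming down, with its grip at (450, 360), and the arm is swinging over the bar. I'll continue.

Call:
play_rows(steps=[[0.06,0,0.08,0],[0.06,0,0.08,0],[0.05,0,0.075,0],[0.045,0,0.075,0],[0.03,0,0.08,0],[0.03,0,0.075,0],[0.02,0,0.075,0],[0.01,0,0.06,0]])

```text
t: 17.1
tcp_pos: [0.728, 0.0799, 0.0549]
orientation: [[0.988, 0.151, 0.001], [0.151, -0.988, 0.0], [0.001, -0.0, -1.0]]
wrist_force: [0.9, -0.3, 1.9]
width: 0.005
grip_force: 0.8
```

Call:
play_rows(steps=[[0,0,0.03,0],[0,0,0.03,0],[0,0,0,0]])

```text
t: 17.48
tcp_pos: [0.7282, 0.0798, 0.0519]
orientation: [[0.989, 0.151, 0.001], [0.151, -0.989, -0.0], [0.001, 0.0, -1.0]]
wrist_force: [-2.2, -0.3, 8.6]
width: 0.004
grip_force: 4.1
```

```bash
python3 - <<'E'
from h import *
where()
E
```

```text
t 17.48 fix [145.5  -2.2] z 51.9 dhead -0.0 zax [ 0.001 -0.    -1.   ] f [-2.2 -0.3  8.6] w 0.004
```

Call:
play_rows(steps=[[0,0,0.03,0],[0,0,0.02,0],[0,0,0,0]])

```text
t: 17.85
tcp_pos: [0.7284, 0.0799, 0.0513]
orientation: [[0.989, 0.151, 0.002], [0.151, -0.989, -0.001], [0.002, 0.001, -1.0]]
wrist_force: [-9.6, -2.3, 25.8]
width: 0.006
grip_force: 12.8
```

Call:
play_rows(steps=[[0,0,-0.3,0],[0,0,-0.6,0],[0,0,-0.6,0],[0,0.6,-0.4,0],[0,0.7,0,0],[0,0.7,0,0],[0,0.7,0,0],[0,0.7,0,0]])

```text
t: 18.85
tcp_pos: [0.7688, -0.1912, 0.1987]
orientation: [[0.989, 0.151, 0.0], [0.151, -0.989, -0.0], [0.0, 0.0, -1.0]]
wrist_force: [-0.5, -0.0, -0.9]
width: 0.003
grip_force: 0.0
```

```bash
python3 - <<'E'
from h import *
where();bar()
a=ctrl.snapshot("top");b=ctrl.snapshot("scene")
A=cv2.resize(a["img"][125:205,160:262,::-1],None,fx=5,fy=5,interpolation=cv2.INTER_CUBIC)
B=cv2.resize(b["img"][155:235,260:362,::-1],None,fx=5,fy=5,interpolation=cv2.INTER_CUBIC)
cv2.imwrite("pics/p7.png",cv2.resize(np.hstack([A,B]),None,fx=.78,fy=.78))
E
```

```text
t 18.85 fix [ 144.7 -276.2] z 198.7 dhead 0.0 zax [ 0. -0. -1.] f [-0.5 -0.  -0.9] w 0.003
bar ((-18.81378746032715, -2.4884109497070312), (219.98289489746094, 29.508155822753906), 89.9066390991211) [[-33.70000076293945, -112.5], [-4.199999809265137, -112.5], [-3.9000000953674316, 107.5], [-33.400001525878906, 107.5]]
```

View pics/p7.png

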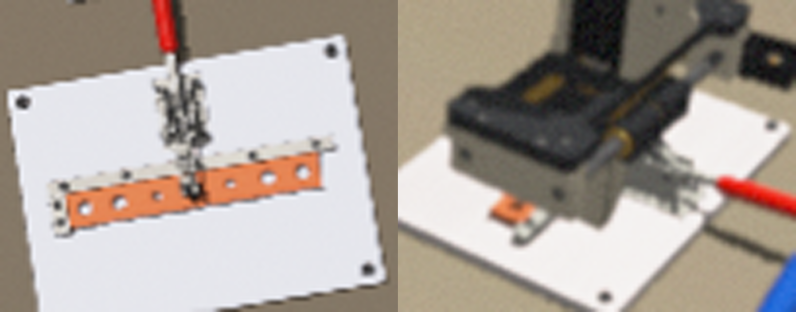

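The clamp pad sits on the bar's middle at (193, 188), the handle lies level, and the bar hasn't moved: flush with the rail and left end on the stop at (68, 210). The gripper is clear, so I'm handing in.

```bash
python3 -c "from cell import ctrl;print(ctrl.job_done())"
```

```text
the job is handed in; nothing more can be done
None
```

The job is handed in: by the last camera check the bar is located against the rail and the end stop, the clamp handle is fully down holding it, and the gripper is clear, at about 19 s of the 64 s allowed; the result has not been reported back.

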